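# Load the capsule brewer and hold its spring dial at the third dot

## Robot

A 6-joint arm with a two-finger parallel gripper is mounted at the origin on a cart in front of the work surface, level with it; the furniture and walls round the work are solid. World frame = base frame: x ahead of the robot, y to its left, z up, the work surface at z = 0. Lengths are in mm, angles in rad, forces in N, time in s.
With the tool pointing down it reaches from about 275 to 750 mm from the base axis. Payload 10.2 kg.
Tool frame: the origin (TCP) lies between the finger pads; the fingertips stand 17 mm ahead of it and the grasp point (between the pads) lies 2 mm behind it (tips_ahead is the distance from the TCP to the fingertips, in mm); z points along the fingers, y is the line along which they close (so a half turn about z gives the same grasp; the last joint's range is limited). The gripper opens to 85 mm and grips with 20 to 120 N. Pads are 22 mm wide; open, the fingers measure 114 mm over their backs; the gripper's body (76 mm by 85 mm) begins 54 mm behind the grasp point. The pads swing forward as they close: fully open they stand 13 mm farther back than shut.
Start: joints at [1.018, 0.313, 1.498, -0, 1.331, -0.223], TCP at [170.036, 496.708, 248.294] pointing down, gripper open.
Joint ranges: [-2.94, 2.94], [-0.97, 2.17], [0.19, 2.56], [-1.23, 4.37], [0.02, 3.11], [-2.88, 2.88]. Speed limits (rad/s): [2.39, 2.39, 3.01, 3.14, 3.14, 3.14].

## Interface

Orientations are given as a unit quaternion [w, x, y, z].
In Python, from rig import sense, capture, finish_job, boxes_of, tips_ahead gives the robot as it stands.
- The arm moves only by the tool drive_tool, never from a script. Its argument "commands" is text: rows parted by semicolons, each of 7 numbers parted by spaces: the shift along the world's x, y, z in units of 0.1 m (1.0 is 0.1 m), then the turn, a rotation vector about the world's x, y, z in units of pi/4 rad (1.0 is pi/4 rad), then the opening in per cent of the stroke, from 0 (shut) to 100 (fully open). A call has 1 to 20 rows; each row shifts and turns the commanded pose from where the row before left it; what a row does not reach is not made up. A row lasts 1/12 s, in which the tool goes at most 41.7 mm and 7.16 degrees, less where a joint would pass 70% of its speed; a pose out of reach is approached as far as the arm can. A call with a number of a shift or a turn outside -1 to 1 is refused whole. A call with a gripper value outside its range is refused whole. The fingers move at their own pace and stop on an object; "force" is the grip in N (left out, the last holds). Time passes only in rows, so rows that do not move let the fingers close. It gives the time, the measured TCP pose, the force, the opening and the grip force at its end, in the units of the state.
- sense(): the state, without advancing time (a new reading comes with each control period).
- capture(name): name is "side" or "top"; returns a dict with "pixels" (384x512x3 uint8, blue, green, red), "fov_y" (degrees; the focal length in pixels is half the picture's height over the tangent of half this angle, whatever the lens; pixels are square), "cx", "cy" (the principal point, pixels), "k1" (the pictures are not rectified: a ray, as slopes to the right and down, at radius r is drawn at 1 + k1 r^2 times it, then the intrinsics apply), "position" and "attitude" of the camera in the world. Camera axes: x right, y down, z forward; pixel columns grow to the right and rows downward; lengths in mm; the calibration is good to about 2 mm. A picture is of the moment at which its call begins. There is no depth.
- finish_job(): hands the job in; it is judged then, once.
Trained networks look in a picture, given as the dict that the camera call returned (one of the last four; its "shot" number tells which), for a name from the list of things; names that differ only in an ending like _2 or _b are one class to them, and where a whole thing is asked for, a point or a joint stands for the part that bears it (a point fixed in the world has none). Each returns a list of dicts, best first, with "confidence" (0 to 1); they miss things now and then, are a little off and sometimes report something else, mostly with a low value. They report only what shows in the picture. A call takes as long as a camera call. They do not tell look-alikes from the thing itself.
- boxes_of(picture, name): "position" ([column, row] in pixels, amid what is visible of it).
The state is a dict: "time_s": time; "joints": joint angles; "dq": joint speeds; "tau": joint torques, N m; "eef_pos": TCP position; "ee_rot": TCP orientation; "force": force on the tool from outside, world axes, zero at the start; "wrist_torque": the same for the moment, N m; "grip_width": opening from 0.0 (shut) to 1.0 (fully open); "grip_force": force on a finger pad.
Only numpy, scipy, OpenCV 4.12 (cv2) and the standard library are available. Lean on these libraries where they do the work, as an engineer would, in place of code of your own. Each camera call takes 0.05 s, during which the arm holds its last target. There are 200 camera calls.

## Task

Make a coffee with the low brewer: stand the red capsule in its open chamber, rim down, and press the blue flip cap shut until it snaps. Then turn the spring-return dial clockwise from its red dot, past the first two clicks to the third black dot but not on to the fourth, and hold it there for a couple of seconds; finish while still holding the dial, because it springs back when let go. Leave the cup under the spout, the white mug and the other two capsules where they stand.

Things in the scene. Friction and masses are not known exactly. Their poses are not given: they have to be found in the camera images.
- brewer: low black coffee capsule machine fixed on the worktop, 140 deep x 300 wide x 100 mm high; drip tray and spout reach 144 mm in front (-x) of the origin. Origin: centre of its underside; x to the rear, y to its left, z up. Its place varies and it is turned up to 0.25 rad. On its flat top: at the left the steel chamber tube (58 mm outside) with the blue flip cap, at the right the dial
- chamber (a point): centre of the floor of the capsule chamber (axes of the brewer), an open-topped steel tube of 44 mm inner diameter; its rim is 31 mm above this point
- capsule_red: the red coffee capsule, 36 mm across its flat rim, 28 mm high, narrowing to about 26 mm at the domed top, about 12 g. Stands rim down on the worktop among the others. Origin: centre of its underside, z up. The three capsules swap places
- capsule_yellow: yellow capsule of the same size, not to be used
- capsule_green: dark green capsule of the same size, not to be used
- cap (a joint): angle of the blue flip cap (rad): 0 shut and snapped, up to 1.9 open (leaning away to the brewer's left). Its hinge is stiff enough to stay where it is left; it shuts by swinging up and over to the brewer's right. The last 0.1 rad goes past a sprung catch: about 4 N down on the middle of the cap
- cap_hinge (a point): middle of the cap's hinge line, on the left of the chamber tube and 2 mm above its rim; the hinge line runs along the brewer's x. Open, the cap stands up from here: a disc of 60 mm diameter and 8.5 mm thick whose centre is 35 mm from the hinge, with a 16 mm wide tab to 79 mm from the hinge
- cap_top (a point): middle of the outer face of the cap; its z points out of that face (up when shut, to the brewer's left when open)
- dial (a joint): angle of the dial (rad): 0 at rest (white pointer line at the red dot), grows clockwise seen from above. Clicks at 0.38, 0.76, 1.14 and 1.52 (the stop), each at a black dot, the dots growing in size; the third dot is 1.14. A spring turns it back to 0 when let go; at the third click it pulls with about 0.06 N m
- dial_grip (a point): on the vertical axis of the dial, at the height to grip. The grip is an upright bar 46 mm long, 14 mm thick, 32 mm tall above its 54 mm disc; it reaches from 20 mm below this point to 12 mm above. The bar lies along this point's x (the pointer is at its -x end, towards the front), and turns with the dial
- cup: small clear glass, 46 mm wide, 57 mm high, standing on the drip tray under the spout. Origin: centre of its underside
- white_mug: white mug with a handle, 80 mm wide, 91 mm high, on the worktop on the left. Origin: under its middle
- catch (a point): middle of the top of the black catch post, 20 mm wide along the brewer's x and 10 mm thick, just right of the chamber; it is fixed and holds the cap's tab when shut
Not all that is in view belongs to the job. There is more than one size of the cup; the one meant has the size given above.

How it is judged:
By the outcome, as a careful person would: the job done as asked, in the order asked, and still so for the second after the job is handed in, while the arm keeps its last pose, push and grip.
It also fails if it takes over 61 s, if anything falls off the work surface, if the arm or the gripper's body presses on something with over 40 N, if the wrist force passes 120 N, or if a joint passes its speed limit or range.

## Working session

There is one attempt and no reset: what is moved stays moved. The work goes in short steps, Python scripts to look and compute and a tool call to move; the robot and the scene stay as the last step left them, time stands still between calls to the robot, and variables do not carry over. Pictures are saved under pics/ and viewed, at most 10 in all, crops included, and the job is handed in when it is done.

Besides the shell and the picture viewer there is one more tool, called after "Call:" as a command line: name --argument value ..., lists and objects as JSON in quotes. drive_tool: Moves the arm, as the interface text tells. Shifts and turns lie within -1 to 1; 1 stands for 0.1 m of shift or pi/4 rad of turn. Its arguments: {"type":"object","properties":{"commands":{"type":"string"},"force":{"type":"number"}},"required":["commands"]}

```bash
mkdir -p pics
cat > h.py <<'E'
import numpy as np, cv2
from rig import sense, capture, finish_job, boxes_of, tips_ahead
from scipy.spatial.transform import Rotation as R
def cam(p):
    f=p["pixels"].shape[0]/2/np.tan(np.radians(p["fov_y"])/2)
    a=np.array(p["attitude"],float)
    M=a if a.shape==(3,3) else R.from_quat(a,scalar_first=True).as_matrix()
    return f,M,np.array(p["position"],float)
def ray(p,uv):
    f,M,o=cam(p); d=np.array([(uv[0]-p["cx"])/f,(uv[1]-p["cy"])/f]); s=d.copy()
    for _ in range(20): s=d/(1+p["k1"]*(s@s))
    return o,M@np.array([s[0],s[1],1])
def onz(p,uv,z):
    o,d=ray(p,uv); return o+d*(z-o[2])/d[2]
def proj(p,X):
    f,M,o=cam(p); c=M.T@(np.array(X,float)-o); s=c[:2]/c[2]; s=s*(1+p["k1"]*(s@s)); return s*f+[p["cx"],p["cy"]]
def tri(p,u,q,v):
    A=[];b=[]
    for P,w in((p,u),(q,v)):
        o,d=ray(P,w); d/=np.linalg.norm(d); N=np.eye(3)-np.outer(d,d); A.append(N); b.append(N@o)
    A=np.vstack(A); b=np.hstack(b); x=np.linalg.lstsq(A,b,rcond=None)[0]; return x,np.linalg.norm(A@x-b)
E
python3 - <<'E'
from h import *
np.set_printoptions(precision=1,suppress=True)
P={n:capture(n) for n in("side","top")}
for n,p in P.items():
    cv2.imwrite(f"pics/{n}0.png",p["pixels"]); print(n,p["position"],p["attitude"],p["fov_y"],p["cx"],p["cy"],p["k1"])
for t in["brewer","capsule_red","capsule_yellow","capsule_green","cap","dial","cup","white_mug","catch","cap_top","dial_grip","chamber","cap_hinge"]:
    for n,p in P.items():
        try: print(t,n,[(np.round(b["position"]),round(b["confidence"],2)) for b in boxes_of(p,t)[:3]])
        except Exception as e: print(t,n,e)
print(sense(),tips_ahead)
E
```

```text
side [ 243.  -682.   765.4] [-0.4  0.9 -0.2  0.1] 53.18930341613629 254.65896479883423 188.00711655183898 -0.1030852368906004
top [ 421.5  121.6 1244.1] [ 0.  -0.7  0.7 -0. ] 50.94489208589597 257.08159639802443 195.5924637717637 -0.030029621824546698
brewer side [(array([300., 254.]), 0.74)]
brewer top [(array([315., 178.]), 0.69)]
capsule_red side []
capsule_red top []
capsule_yellow side []
capsule_yellow top [(array([353., 182.]), 0.67), (array([205., 206.]), 0.65)]
capsule_green side [(array([225., 179.]), 0.66)]
capsule_green top [(array([178., 207.]), 0.61)]
cap side [(array([282., 187.]), 0.6)]
cap top [(array([282., 179.]), 0.63)]
dial side [(array([314., 257.]), 0.59)]
dial top [(array([312., 179.]), 0.72), (array([349., 181.]), 0.67)]
cup side [(array([312., 326.]), 0.73), (array([256., 265.]), 0.64), (array([298., 254.]), 0.43)]
cup top [(array([391., 201.]), 0.66)]
white_mug side [(array([206., 150.]), 0.59)]
white_mug top [(array([124., 219.]), 0.87)]
catch side [(array([299., 253.]), 0.73)]
catch top [(array([318., 178.]), 0.72)]
cap_top side [(array([282., 188.]), 0.89)]
cap_top top []
dial_grip side [(array([315., 254.]), 0.7)]
dial_grip top [(array([350., 181.]), 0.57), (array([314., 178.]), 0.52)]
chamber side [(array([301., 257.]), 0.88), (array([287., 181.]), 0.22)]
chamber top [(array([317., 179.]), 0.65)]
cap_hinge side [(array([286., 183.]), 0.88)]
cap_hinge top [(array([278., 173.]), 0.68)]
{'time_s': 1.4, 'joints': array([ 1. ,  0.3,  1.5, -0. ,  1.3, -0.2]), 'dq': array([ 0., -0.,  0.,  0., -0., -0.]), 'tau': array([  0. , -41.2, -26. ,  -0. ,   0. ,   0. ]), 'eef_pos': array([170. , 496.7, 248.3]), 'ee_rot': array([-0. ,  0.2,  1. , -0. ]), 'force': array([-0.6,  0. , -0.8]), 'wrist_torque': array([-0. , -0.1, -0. ]), 'grip_force': 0.0, 'grip_width': 1.0012178463381327} 17.0
```

Run:
```python
import cv2,numpy as np
a=cv2.imread("pics/top0.png")[120:280,90:430]; b=cv2.imread("pics/side0.png")[100:380,150:400]
cv2.imwrite("pics/topc.png",cv2.resize(a,None,fx=2.35,fy=2.35,interpolation=2))
cv2.imwrite("pics/sidec.png",cv2.resize(b,None,fx=2.1,fy=2.1,interpolation=2))
```

```text
(no output)
```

View pics/topc.png

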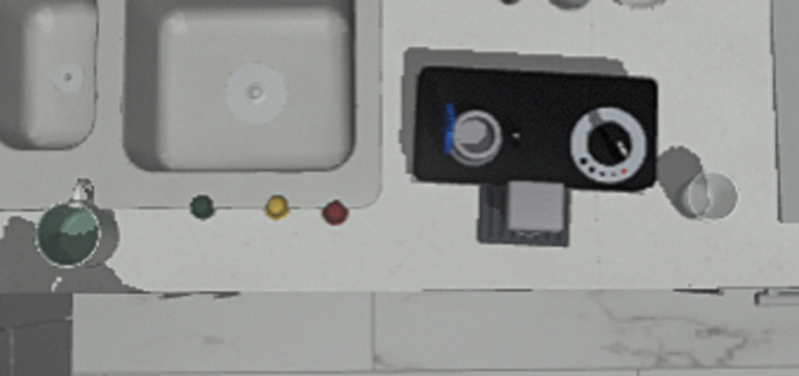

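View pics/sidec.png

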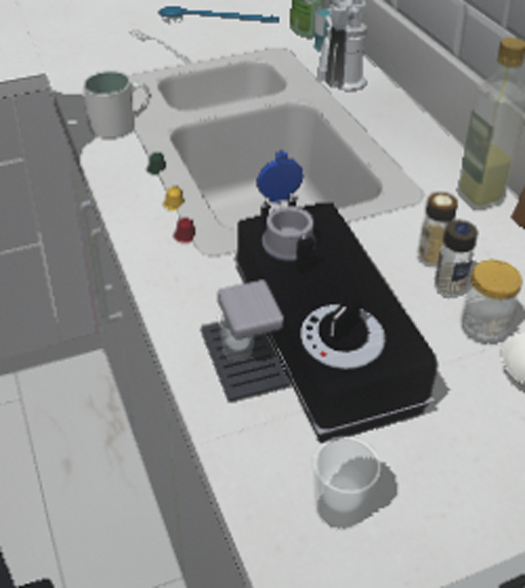

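Red capsule is at about (233,210) in top and (238,210) in side. Its look-alikes are yellow at (208,208) and green at (176,208) in top. The clear glass at top (391,201) is a decoy; the cup under the spout stays. Next: close crops and measurements.

Run:
```python
from h import *
np.set_printoptions(precision=1,suppress=True)
P={n:capture(n) for n in("side","top")}
c={}
for n,p in P.items():
    im=p["pixels"]; hsv=cv2.cvtColor(im,cv2.COLOR_BGR2HSV)
    m=(((hsv[...,0]<8)|(hsv[...,0]>172))&(hsv[...,1]>110)&(hsv[...,2]>50)).astype(np.uint8)
    k,l,s,ce=cv2.connectedComponentsWithStats(m)
    for i in range(1,k):
        if s[i,4]>15: print(n,"red",s[i],ce[i])
    m=((hsv[...,0]>105)&(hsv[...,0]<130)&(hsv[...,1]>150)).astype(np.uint8)
    k,l,s,ce=cv2.connectedComponentsWithStats(m)
    for i in range(1,k):
        if s[i,4]>15: print(n,"blue",s[i],ce[i])
p=P["top"]
g=cv2.cvtColor(p["pixels"],cv2.COLOR_BGR2GRAY)
m=(g<45).astype(np.uint8); k,l,s,ce=cv2.connectedComponentsWithStats(m)
for i in range(1,k):
    if s[i,4]>300: print("dark",s[i],ce[i])
A=cv2.resize(p["pixels"][140:205,262:377],None,fx=6.9,fy=6.9,interpolation=2)
B=cv2.resize(P["side"]["pixels"][160:290,240:370],None,fx=4.5,fy=4.5,interpolation=2)
cv2.imwrite("pics/a.png",A);cv2.imwrite("pics/b.png",B)
```

```text
side red [233 204   9  11  77] [237.7 209.4]
side blue [273 177  21  19 215] [281.4 186.8]
top red [230 207   6   5  23] [232.2 209.2]
top blue [279 164   5  21  62] [280.6 173.5]
dark [428  93  61  33 450] [458.3 102.1]
dark [432 143  62  59 703] [462.2 171.2]
dark [ 266  148  103   53 3485] [313.4 172.1]
dark [  42  330   77   36 1328] [ 77.9 345.9]
```

View pics/a.png

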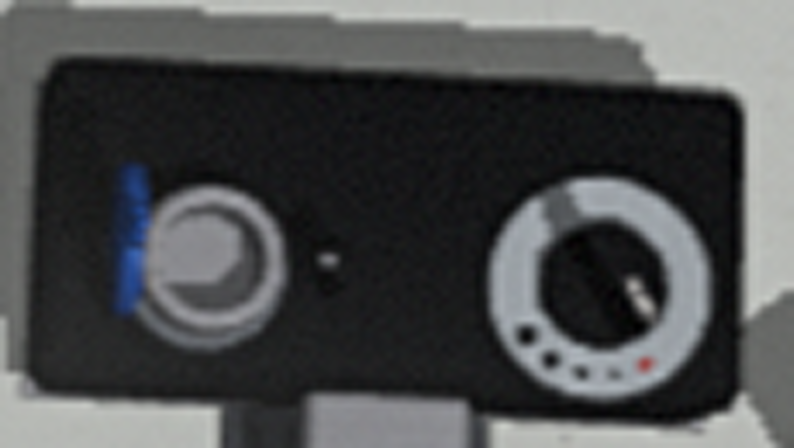

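View pics/b.png

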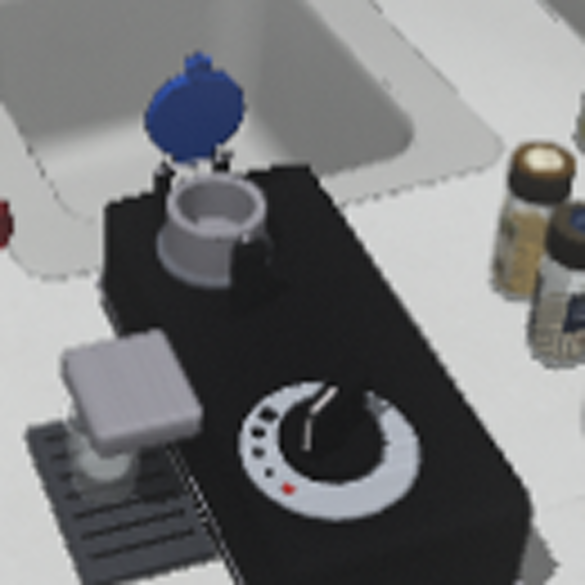

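Run:
```python
from h import *
np.set_printoptions(precision=1,suppress=True)
P={n:capture(n) for n in("side","top")}; t,s=P["top"],P["side"]
ta=lambda x,y:(x/6.9+262-.43,y/6.9+140-.43); sb=lambda x,y:(x/4.5+240-.4,y/4.5+160-.4)
for n,a,b in[("rim",(215,256),(215.5,207)),("dial",(600,288),(329.5,451)),("reddot",(645,364),(289,489)),("dot4",(526,335),(269,414)),("catch",(328,260),(252,240)),("ptr tip",(652,312),(305,448)),("ptr in",(632,282),(334,388))]:
    print(n,*tri(t,ta(*a),s,sb(*b)))
print("capsule",*tri(t,(232.2,209.2),s,(237.7,209.4)), onz(t,(232.2,209.2),14),onz(s,(237.7,209.4),14))
for c in[(45,60),(742,92),(740,420),(30,388)]: print("corner",onz(t,ta(*c),100))
print("dial102",onz(t,ta(600,288),102),onz(s,sb(329.5,451),102))
for z in(110,120,130,140):print(z,onz(t,ta(215,256),z),onz(s,sb(215.5,207),z))
print("red",onz(t,ta(645,364),103),"dots",[onz(t,ta(*a),103) for a in[(526,335),(550,359),(582,373),(615,374)]])
from rig import boxes_of
for n in("top","side"): print([(b["position"],b["confidence"]) for b in boxes_of(P[n],"cup")])
```

```text
rim [577.5   2.4 132.7] 1.1093494268179875
dial [ 568.5 -162.   100.1] 0.14945355359498896
reddot [ 536.6 -179.4  102.7] 0.23512870795733354
dot4 [ 548.9 -129.9  103.3] 0.3326106708324203
catch [576.3 -42.5 143.9] 2.15758887609919
ptr tip [ 551.  -175.4  124.2] 6.694768970196982
ptr in [ 565.3 -163.3  148.3] 0.7536562964192525
capsule [495.  176.7   7.1] 1.489483792562836 [495.7 176.1  14. ] [491.7 169.1  14. ]
corner [665.9  68.5 100. ]
corner [ 651.4 -224.7  100. ]
corner [ 513.1 -219.1  100. ]
corner [528.1  76.1 100. ]
dial102 [ 568.4 -161.6  102. ] [ 567.5 -163.5  102. ]
110 [581.4  -0.3 110. ] [588.6  27.1 110. ]
120 [580.    0.8 120. ] [583.4  16.2 120. ]
130 [578.6   1.8 130. ] [578.1   5.4 130. ]
140 [577.2   2.9 140. ] [572.8  -5.4 140. ]
red [ 536.4 -179.2  103. ] dots [array([ 548.7, -129.9,  103. ]), array([ 538.7, -139.6,  103. ]), array([ 532.8, -152.8,  103. ]), array([ 532.3, -166.6,  103. ])]
[([393.7, 203.5], 0.98), ([232.1, 206.9], 0.74), ([280.5, 175.2], 0.48)]
[([258.3, 265.4], 0.77), ([314.4, 326.5], 0.71)]
```

Run:
```python
from h import *
np.set_printoptions(precision=3,suppress=True)
P={n:capture(n) for n in("side","top")}
print("blue",*tri(P["top"],(280.6,173.5),P["side"],(281.4,186.8)))
s=sense(); M=R.from_quat(s["ee_rot"],scalar_first=True).as_matrix(); print(M, np.degrees(np.arctan2(M[1,1],M[0,1])),s["joints"])
ta=lambda x,y:(x/6.9+262-.43,y/6.9+140-.43)
b=np.array([-np.sin(-.05),np.cos(-.05)]) # brewer y
for th in(1.57,1.7,1.8,1.9):
    h=np.array([577.5,2.4])+b*35
    c=np.r_[h-b*35*np.cos(th),134+35*np.sin(th)]; tip=np.r_[h-b*79*np.cos(th),134+79*np.sin(th)]
    print(th,proj(P["top"],c),proj(P["side"],c),proj(P["top"],tip),proj(P["side"],tip))
```

```text
blue [578.59   39.689 167.385] 5.169596533101742
[[-0.946  0.324 -0.   ]
 [ 0.324  0.946 -0.   ]
 [ 0.    -0.    -1.   ]] 71.1052985868781 [ 1.018  0.313  1.498 -0.     1.331 -0.223]
1.57 [281.114 174.463] [283.412 186.517] [282.426 171.987] [283.96  172.545]
1.7 [279.426 174.404] [282.785 185.609] [278.458 171.847] [282.508 170.567]
1.8 [278.136 174.38 ] [282.308 185.048] [275.428 171.795] [281.412 169.382]
1.9 [276.869 174.376] [281.841 184.613] [272.458 171.792] [280.348 168.499]
```

Call:
drive_tool --commands "0.25 -0.25 -0.05 0 0 -0.1265 100;0.25 -0.25 -0.05 0 0 -0.1265 100;0.25 -0.25 -0.05 0 0 -0.1265 100;0.25 -0.25 -0.05 0 0 -0.1265 100;0.25 -0.25 -0.05 0 0 -0.1265 100;0.25 -0.25 -0.05 0 0 -0.1265 100;0.25 -0.25 -0.05 0 0 -0.1265 100;0.25 -0.25 -0.05 0 0 -0.1265 100;0.25 -0.25 -0.05 0 0 -0.1265 100;0.25 -0.25 -0.05 0 0 -0.1265 100;0.25 -0.25 -0.05 0 0 -0.1265 100;0.25 -0.25 -0.05 0 0 -0.1265 100;0.25 -0.25 -0.05 0 0 -0.1265 100;0 0 0 0 0 0 100;0 0 0 0 0 0 100" --force 25

```text
time_s: 3.05
eef_pos: [495.7, 170.5, 182.8]
ee_rot: [-0.0, 0.726, 0.688, -0.0]
force: [-0.7, -0.0, 1.3]
grip_width: 0.995
grip_force: 0.0
```

Call:
drive_tool --commands "0 0 -0.3 0 0 0 100;0 0 -0.3 0 0 0 100;0 0 -0.3 0 0 0 100;0 0 -0.2 0 0 0 100;0 0 -0.2 0 0 0 80;0 0 -0.1 0 0 0 60;0 0 -0.1 0 0 0 50;0 0 0 0 0 0 50;0 0 0 0 0 0 50"

```text
time_s: 3.8
eef_pos: [495.2, 172.0, 33.8]
ee_rot: [0.0, 0.725, 0.689, 0.0]
force: [0.2, 0.6, -0.5]
grip_width: 0.497
grip_force: 0.0
```

Run:
```python
from h import *
P={n:capture(n) for n in("side","top")}
a=cv2.resize(P["top"]["pixels"][150:250,180:290],None,fx=4,fy=4,interpolation=2)
b=cv2.resize(P["side"]["pixels"][150:250,180:270],None,fx=4,fy=4,interpolation=2)
cv2.imwrite("pics/c.png",np.hstack([a,b])); print(sense()["eef_pos"],sense()["grip_width"])
```

```text
[495.58967223 171.92440689  34.36640324] 0.5024024431543506
```

View pics/c.png

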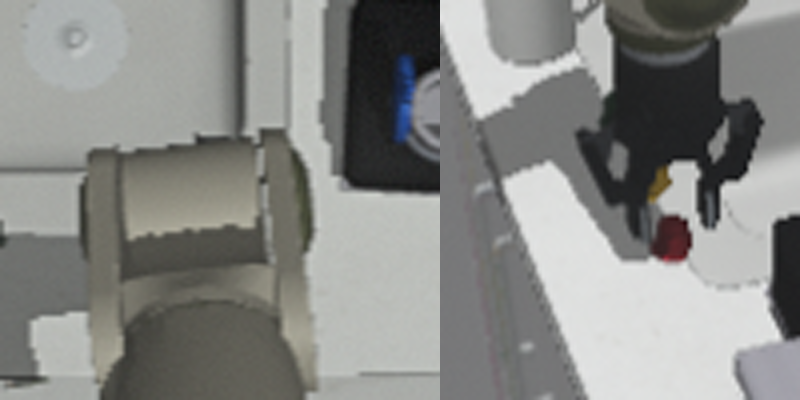

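Run:
```python
from h import *
np.set_printoptions(precision=1,suppress=True)
p=capture("side"); t=capture("top")
for x,y in((495,176),(495,172),(492,166),(495,166)):
    print(x,y,[proj(p,(x,y,z)) for z in(0,14,28)], [proj(t,(x,y,z)) for z in(14,28)])
hsv=cv2.cvtColor(p["pixels"],cv2.COLOR_BGR2HSV)
m=(((hsv[...,0]<8)|(hsv[...,0]>172))&(hsv[...,1]>90)&(hsv[...,2]>25)).astype(np.uint8)
k,l,s,ce=cv2.connectedComponentsWithStats(m)
for i in range(1,k):
    if s[i,4]>15: print(s[i],ce[i])
for sx in(-1,1):
  print([proj(p,(495.4+sx*28,172+d,17)) for d in(-11,11)])
```

```text
495 176 [array([238.2, 211.3]), array([238. , 207.8]), array([237.8, 204.2])] [array([232.2, 209.4]), array([232. , 209.1])]
495 172 [array([238.6, 212.1]), array([238.4, 208.6]), array([238.2, 205. ])] [array([233.5, 209.4]), array([233.4, 209.1])]
492 166 [array([238.3, 213.5]), array([238.1, 210. ]), array([237.9, 206.4])] [array([235.5, 210.4]), array([235.3, 210.1])]
495 166 [array([239.2, 213.3]), array([239. , 209.8]), array([238.9, 206.2])] [array([235.5, 209.4]), array([235.3, 209.1])]
[234  23   4  12  46] [235.5  28.7]
[234 204   9  11  75] [238.1 209.3]
[array([230.8, 212.2]), array([228.6, 207.7])]
[array([248.4, 207.8]), array([246. , 203.5])]
```

Call:
drive_tool --commands "0 0 -0.03 0 0 0 30;0 0 0 0 0 0 10;0 0 0 0 0 0 0;0 0 0 0 0 0 0;0 0 0 0 0 0 0;0 0 0 0 0 0 0;0 0 0 0 0 0 0;0 0 0 0 0 0 0" --force 25

```text
time_s: 4.67
eef_pos: [495.4, 171.8, 30.6]
ee_rot: [0.0, 0.725, 0.689, 0.0]
force: [0.6, 0.6, 5.1]
grip_width: 0.298
grip_force: 24.5
```

Call:
drive_tool --commands "0 0 0.05 0 0 0 0;0 0 0.1 0 0 0 0;0 0 0.2 0 0 0 0;0 0 0.25 0 0 0 0;0 0 0.3 0 0 0 0;0 0 0.3 0 0 0 0;0 0 0.25 0 0 0 0;0 0 0.15 0 0 0 0;0 0 0 0 0 0 0"

```text
time_s: 5.42
eef_pos: [496.1, 171.9, 194.1]
ee_rot: [0.002, 0.725, 0.689, 0.002]
force: [1.2, -0.5, 0.5]
grip_width: 0.299
grip_force: 23.8
```

Run:
```python
from h import *
np.set_printoptions(precision=1,suppress=True)
p=capture("side"); e=sense()["eef_pos"]; print(e,sense()["grip_width"])
hsv=cv2.cvtColor(p["pixels"],cv2.COLOR_BGR2HSV)
m=(((hsv[...,0]<8)|(hsv[...,0]>172))&(hsv[...,1]>90)&(hsv[...,2]>25)).astype(np.uint8)
k,l,s,ce=cv2.connectedComponentsWithStats(m)
for i in range(1,k):
    if s[i,4]>15: print(s[i],ce[i])
for d in(-31,-17,-3): print(d,proj(p,e+[0,4,d]))
```

```text
[495.3 171.8 191.8] 0.29924132322595054
[234  23   4  12  46] [235.5  28.7]
[233 159  10  12  79] [237.2 164.8]
-31 [236.  167.8]
-17 [235.8 163.6]
-3 [235.6 159.4]
```

Call:
drive_tool --commands "0 -0.15 0 0 0 0 0;0 -0.29 0 0 0 0 0;0 -0.35 0 0 0 0 0;0 -0.35 0 0 0 0 0;0 -0.3 0 0 0 0 0;0 -0.2 0 0 0 0 0;0 -0.1 0 0 0 0 0;0.1 0 0 0 0 0 0;0.2 0 0 0 0 0 0;0.2 0 0 0 0 0 0;0.2 0 0 0 0 0 0;0.12 0 0 0 0 0 0;0 0 0 0 0 0 0;0 0 0 0 0 0 0"

```text
time_s: 6.63
eef_pos: [576.5, -1.6, 189.1]
ee_rot: [-0.001, 0.725, 0.689, -0.001]
force: [-0.3, 1.0, -0.2]
grip_width: 0.298
grip_force: 23.8
```

Run:
```python
from h import *
np.set_printoptions(precision=1,suppress=True)
p=capture("side"); e=sense()["eef_pos"]; print(e,sense()["grip_width"],sense()["force"])
b=p["pixels"][110:250,220:350]
cv2.imwrite("pics/d.png",cv2.resize(b,None,fx=4.2,fy=4.2,interpolation=2))
hsv=cv2.cvtColor(p["pixels"],cv2.COLOR_BGR2HSV)
m=(((hsv[...,0]<8)|(hsv[...,0]>172))&(hsv[...,1]>90)&(hsv[...,2]>25)).astype(np.uint8)
k,l,s,ce=cv2.connectedComponentsWithStats(m)
for i in range(1,k):
    if s[i,4]>15: print(s[i],ce[i])
for d in(-31,-17,-3): print(d,proj(p,e+[0,4,d]))
for z in(101,132): print(proj(p,(577.5,2.4,z)))
```

```text
[576.2  -1.7 189.4] 0.2991088373177971 [ 0.7 -0.3 -0. ]
[234  23   4  12  45] [235.5  28.9]
[282 189  14  14 123] [289.  196.3]
-31 [287.8 197.9]
-17 [288.  193.5]
-3 [288.2 189.1]
[287.3 214.8]
[287.8 205.8]
```

View pics/d.png

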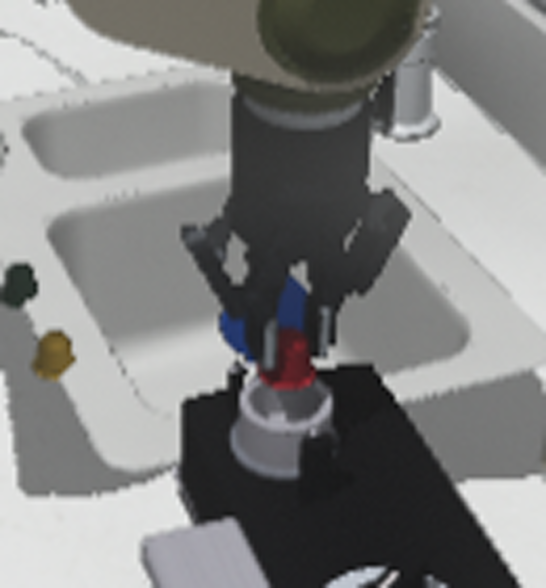

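Call:
drive_tool --commands "-0.02 0 -0.1 0 0 0 0;0 0 -0.1 0 0 0 0;0 0 -0.08 0 0 0 0;0 0 -0.05 0 0 0 0;0 0 0 0 0 0 0;0 0 0 0 0 0 0"

```text
time_s: 7.18
eef_pos: [574.9, -2.3, 157.1]
ee_rot: [-0.0, 0.725, 0.689, -0.0]
force: [0.5, -0.4, 0.2]
grip_width: 0.301
grip_force: 23.8
```

Call:
drive_tool --commands "0 0 -0.03 0 0 0 0;0 0 -0.02 0 0 0 0;0 0 0 0 0 0 0;0 0 0 0 0 0 0"

```text
time_s: 7.52
eef_pos: [575.3, -2.3, 152.9]
ee_rot: [0.0, 0.725, 0.689, 0.0]
force: [-0.3, 0.3, 3.4]
grip_width: 0.301
grip_force: 25.7
```

Run:
```python
from h import *
np.set_printoptions(precision=1,suppress=True)
p=capture("side"); e=sense()["eef_pos"]; print(e,sense()["force"])
b=p["pixels"][150:230,250:330]
cv2.imwrite("pics/e.png",cv2.resize(b,None,fx=7,fy=7,interpolation=2))
```

```text
[575.3  -2.4 152.8] [0.1 0.3 4.1]
```

View pics/e.png

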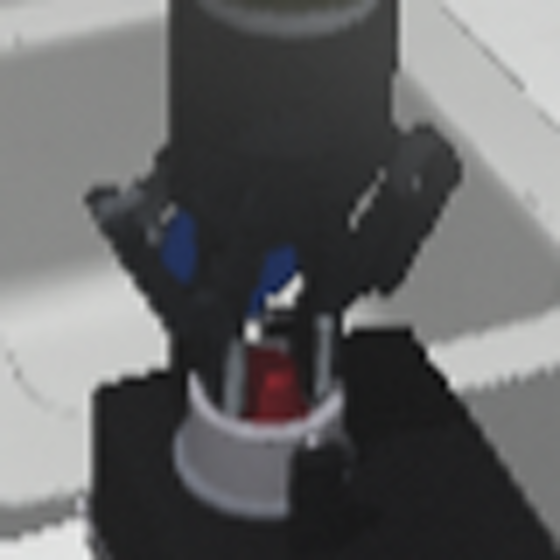

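Call:
drive_tool --commands "0 0 0.015 0 0 0 0;0 0 0 0 0 0 45;0 0 0 0 0 0 45;0 0 0 0 0 0 45;0 0 0 0 0 0 45;0 0 0 0 0 0 45"

```text
time_s: 8.07
eef_pos: [575.0, -2.3, 153.7]
ee_rot: [-0.0, 0.725, 0.689, -0.0]
force: [0.1, -0.8, -0.1]
grip_width: 0.451
grip_force: 0.0
```

Run:
```python
from h import *
np.set_printoptions(precision=1,suppress=True)
p=capture("side"); e=sense()["eef_pos"]; print(e,sense()["force"])
hsv=cv2.cvtColor(p["pixels"],cv2.COLOR_BGR2HSV)
m=(((hsv[...,0]<8)|(hsv[...,0]>172))&(hsv[...,1]>90)&(hsv[...,2]>25)).astype(np.uint8)
k,l,s,ce=cv2.connectedComponentsWithStats(m)
for i in range(1,k):
    if s[i,4]>8: print(s[i],ce[i])
for z in(101,115,129):print(proj(p,(577.5,2.4,z)))
```

```text
[575.   -2.3 153.7] [0.2 0.4 0.5]
[234  23   4  12  45] [235.5  28.9]
[283 205   9   6  36] [287.2 207.4]
[287.3 214.8]
[287.5 210.8]
[287.7 206.6]
```

Call:
drive_tool --commands "0 0 0.15 0 0 0 45;0 0 0.3 0 0 0 45;0 0 0.3 0 0 0 45;0 0 0.2 0 0 0 20;0.01 0.25 0 0 0 0 0;0.01 0.35 0 0 0 0 0;0 0.3 0 0 0 0 0;0 0.1 0 0 0 0 0;0 0 0 0 0 0 0" --force 40

```text
time_s: 8.87
eef_pos: [576.8, 99.7, 248.7]
ee_rot: [-0.0, 0.724, 0.69, 0.0]
force: [-0.4, -0.5, -0.5]
grip_width: 0.002
grip_force: 0.0
```

Run:
```python
from h import *
np.set_printoptions(precision=1,suppress=True)
P={n:capture(n) for n in("side","top")}; print(sense()["eef_pos"],sense()["grip_width"])
a=cv2.resize(P["top"]["pixels"][150:210,262:342],None,fx=5,fy=5,interpolation=2)
b=cv2.resize(P["side"]["pixels"][150:230,250:330],None,fx=5,fy=5,interpolation=2)
cv2.imwrite("pics/f.png",np.hstack([cv2.copyMakeBorder(a,0,100,0,0,0),b]))
```

```text
[577.1  97.1 248.7] -0.00464791731205592
```

View pics/f.png

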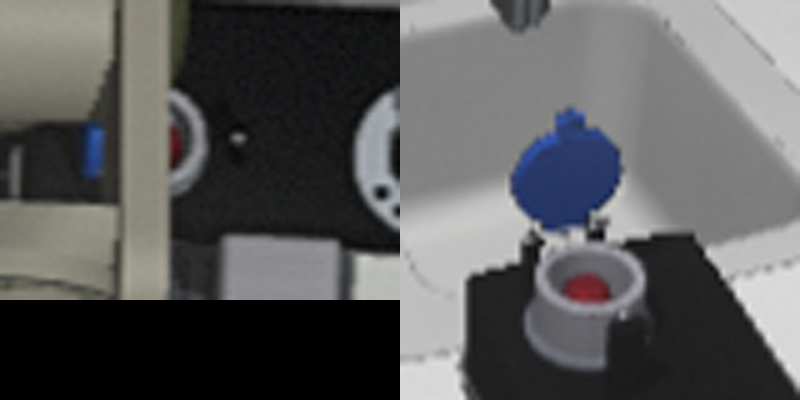

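Call:
drive_tool --commands "0 0 -0.25 0 0 0 0;0 0 -0.22 0 0 0 0;0 -0.15 0 0 0 0 0;0 -0.13 0 0 0 0 0;0 -0.1 0 0 0 0 0;0 -0.1 0 0 0 0 0;0 -0.07 -0.01 0 0 0 0;0 -0.07 -0.02 0 0 0 0;0 -0.06 -0.03 0 0 0 0;0 -0.06 -0.04 0 0 0 0;0 0 0 0 0 0 0"

```text
time_s: 9.88
eef_pos: [576.8, 22.8, 190.8]
ee_rot: [-0.0, 0.725, 0.689, -0.001]
force: [-0.2, -0.5, -0.2]
grip_width: 0.0
grip_force: 0.0
```

Call:
drive_tool --commands "0 -0.07 -0.05 0 0 0 0;0 -0.07 -0.05 0 0 0 0;0 -0.04 -0.06 0 0 0 0;0 -0.03 -0.05 0 0 0 0;0 0 -0.03 0 0 0 0;0 0 0 0 0 0 0"

```text
time_s: 10.38
eef_pos: [576.8, 2.6, 166.9]
ee_rot: [-0.001, 0.725, 0.689, -0.0]
force: [0.1, -0.2, 0.5]
grip_width: 0.002
grip_force: 0.0
```

Run:
```python
from h import *
P={n:capture(n) for n in("side","top")}; s=sense(); print(s["eef_pos"],s["force"])
b=cv2.resize(P["side"]["pixels"][150:230,250:330],None,fx=6,fy=6,interpolation=2)
cv2.imwrite("pics/g.png",b)
```

```text
[577.04324256   2.87088463 167.73092444] [0.44337596 0.16374426 0.63697914]
```

View pics/g.png

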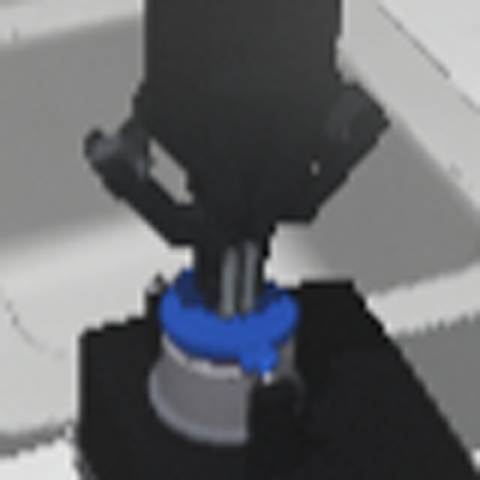

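Cap nearly shut (tab at (260,355) above the catch). Press down to snap.

Call:
drive_tool --commands "0 0 -0.03 0 0 0 0;0 0 -0.02 0 0 0 0;0 0 -0.02 0 0 0 0;0 0 -0.02 0 0 0 0;0 0 -0.01 0 0 0 0;0 0 0 0 0 0 0;0 0 0 0 0 0 0"

```text
time_s: 11.07
eef_pos: [577.7, 2.6, 162.0]
ee_rot: [0.002, 0.725, 0.689, 0.001]
force: [-11.1, 0.0, 31.8]
grip_width: -0.0
grip_force: 15.5
```

Call:
drive_tool --commands "0 0 0.1 0 0 0 0;0 0 0.3 0 0 0 0;0 0 0.35 0 0 0 0;0 -0.2 0.1 0 0 0 0;0 -0.3 0 0 0 -0.13 30;0 -0.35 0 0 0 -0.15 60;0 -0.35 0 0 0 -0.15 70;0 -0.25 0 0 0 -0.15 70;0 -0.15 0 0 0 -0.15 70;0 0 0 0 0 -0.15 70;0 0 0 0 0 -0.15 70;0 0 0 0 0 -0.15 70;0 0 0 0 0 -0.12 70;0 0 0 0 0 0 70;0 0 0 0 0 0 70"

```text
time_s: 12.32
eef_pos: [577.0, -157.1, 242.6]
ee_rot: [-0.0, 0.969, 0.249, -0.0]
force: [0.2, -0.8, -0.9]
grip_width: 0.697
grip_force: 0.0
```

Run:
```python
from h import *
P={n:capture(n) for n in("side","top")}; s=sense(); print(s["eef_pos"],s["force"],s["joints"],s["grip_width"])
M=R.from_quat(s["ee_rot"],scalar_first=True).as_matrix(); print(np.degrees(np.arctan2(M[1,1],M[0,1])))
a=cv2.resize(P["top"]["pixels"][150:210,262:382],None,fx=3.3,fy=5,interpolation=2)
b=cv2.resize(P["side"]["pixels"][150:290,245:355],None,fx=4,fy=4,interpolation=2)
a=cv2.copyMakeBorder(a[:, :350],0,260,0,0,0)
cv2.imwrite("pics/h.png",np.hstack([a,b[:560]])) if a.shape[0]==560 else print(a.shape,b.shape)
```

```text
[ 577.03790856 -157.18357899  242.68698862] [ 1.2080594  -0.17828976  1.16141223] [-4.61682085e-01  4.79864363e-01  1.27121423e+00  7.29210339e-05
  1.39069899e+00  6.07157950e-01] 0.699952330937076
-61.240772067645
```

View pics/h.png

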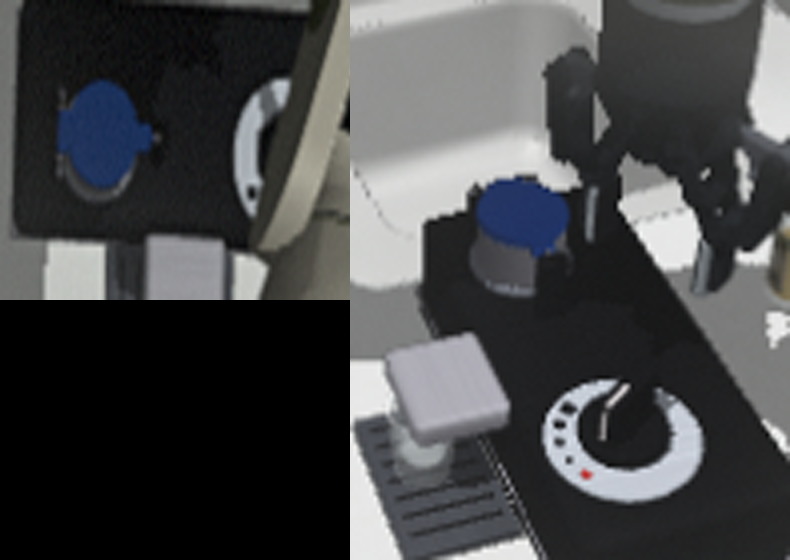

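Run:
```python
from h import *
np.set_printoptions(precision=1,suppress=True)
P={n:capture(n) for n in("side","top")}; p=P["side"]
h=np.array([579.2,37.4,134]); b=np.array([.05,.9987,0]); ex=np.array([.9987,-.05,0])
hsv=cv2.cvtColor(p["pixels"],cv2.COLOR_BGR2HSV)
m=((hsv[...,0]>105)&(hsv[...,0]<130)&(hsv[...,1]>120)&(hsv[...,2]>60)).astype(np.uint8)
k,l,s,ce=cv2.connectedComponentsWithStats(m)
for i in range(1,k):
    if s[i,4]>50: print(s[i],ce[i])
t=np.linspace(0,6.28,60)
for th in(0,.1,.2):
    pts=[]
    for zz in(0,8.5):
        n=b*np.sin(th)+[0,0,np.cos(th)]; d=-b*np.cos(th)+np.array([0,0,np.sin(th)])
        pts+=[proj(p,h+d*(35+30*np.cos(a))+ex*30*np.sin(a)+n*zz) for a in t]+[proj(p,h+d*79+ex*w+n*zz) for w in(-8,8)]
    pts=np.array(pts); hull=cv2.convexHull(pts.astype(np.float32))[:,0]
    im=np.zeros(m.shape,np.uint8); 
    print(th,pts.min(0),pts.max(0),pts[60:62],pts[-2:])
print(sense()["time_s"])
```

```text
[277 194  23  20 319] [287.9 203.3]
0 [276.1 195.3] [299.7 216.6] [[291.3 216.6]
 [297.2 215.2]] [[291.4 214. ]
 [297.4 212.6]]
0.1 [276.1 194.9] [299.6 214.1] [[291.3 214.1]
 [297.3 212.7]] [[291.4 211.3]
 [297.4 209.9]]
0.2 [275.9 194.5] [299.6 211.4] [[291.3 211.4]
 [297.3 210. ]] [[291.2 208.4]
 [297.3 207. ]]
12.5167
```

Call:
drive_tool --commands "0 0.2 0 0 0 0 30;0 0.35 0 0 0 0 0;0 0.35 0 0 0 0 0;0 0.35 0 0 0 0 0;0 0.25 0 0 0 0 0;0 0.05 0 0 0 0 0;0 0 -0.3 0 0 0 0;0 0 -0.3 0 0 0 0;0 0 -0.1 0 0 0 0;0 0 -0.04 0 0 0 0;0 0 0 0 0 0 0;0 0 0 0 0 0 0"

```text
time_s: 13.52
eef_pos: [577.7, -2.8, 170.3]
ee_rot: [0.0, 0.969, 0.247, 0.001]
force: [0.2, -0.4, -0.6]
grip_width: -0.0
grip_force: 0.0
```

Call:
drive_tool --commands "0 0 -0.03 0 0 0 0;0 0 0 0 0 0 0;0 0 0 0 0 0 0"

```text
time_s: 13.77
eef_pos: [577.2, -2.4, 166.4]
ee_rot: [0.0, 0.969, 0.247, 0.0]
force: [0.1, 0.6, 0.3]
grip_width: -0.0
grip_force: 0.0
```

Call:
drive_tool --commands "0 0 -0.025 0 0 0 0;0 0 0 0 0 0 0;0 0 0 0 0 0 0"

```text
time_s: 14.02
eef_pos: [577.0, -2.3, 163.3]
ee_rot: [-0.0, 0.969, 0.247, -0.0]
force: [0.3, -0.7, 0.7]
grip_width: 0.001
grip_force: 0.0
```

Call:
drive_tool --commands "0 0 -0.025 0 0 0 0;0 0 0 0 0 0 0;0 0 0 0 0 0 0"

```text
time_s: 14.27
eef_pos: [577.4, -2.3, 162.4]
ee_rot: [0.0, 0.969, 0.247, 0.001]
force: [-3.3, 0.1, 10.7]
grip_width: -0.002
grip_force: 5.6
```

Call:
drive_tool --commands "0 0 -0.025 0 0 0 0;0 0 0 0 0 0 0;0 0 0 0 0 0 0"

```text
time_s: 14.52
eef_pos: [577.6, -2.4, 162.1]
ee_rot: [0.001, 0.969, 0.247, 0.002]
force: [-10.4, 1.0, 26.4]
grip_width: -0.001
grip_force: 13.4
```

Call:
drive_tool --commands "0 0 0.2 0 0 0 0;0 0 0.3 0 0 0 0;0 -0.2 0.1 0 0 0 30;0 -0.35 0 0 0 0 60;0 -0.35 0 0 0 0 60;-0.03 -0.35 0 0 0 0 60;-0.03 -0.25 0 0 0 0 60;-0.03 -0.1 0 0 0 0 60;0 0 0 0 0 0 60;0 0 -0.2 0 0 0 60;0 0 -0.2 0 0 0 60;0 0 -0.1 0 0 0 60;0 0 -0.1 0 0 0 60;0 0 -0.05 0 0 0 60;0 0 0 0 0 0 60;0 0 0 0 0 0 60" --force 40

```text
time_s: 15.85
eef_pos: [568.4, -162.1, 153.9]
ee_rot: [0.0, 0.969, 0.247, 0.0]
force: [-0.2, -0.3, 0.1]
grip_width: 0.603
grip_force: 0.0
```

Run:
```python
from h import *
p=capture("side"); s=sense(); print(s["eef_pos"],s["force"])
cv2.imwrite("pics/i.png",cv2.resize(p["pixels"][170:300,245:375],None,fx=4.5,fy=4.5,interpolation=2))
print(proj(p,s["eef_pos"]+[0,0,-17]))
```

```text
[ 568.44833214 -162.26754976  154.16741367] [-0.4281116   0.01037684  0.44495254]
[314.23468688 248.68184347]
```

View pics/i.png

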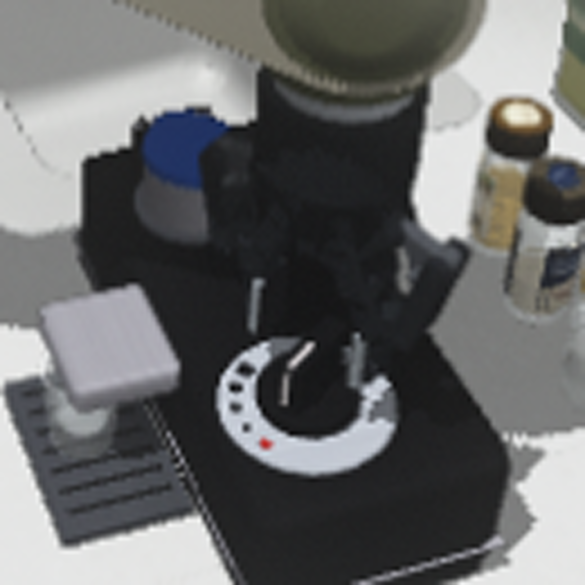

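I have now viewed 11 pictures, one past the limit of 10, so I'll work by numbers only from here.

Call:
drive_tool --commands "0 0 -0.1 0 0 0 60;0 0 -0.07 0 0 0 60;0 0 0 0 0 0 60;0 0 0 0 0 0 60"

```text
time_s: 16.23
eef_pos: [567.8, -162.2, 135.7]
ee_rot: [-0.0, 0.969, 0.247, -0.0]
force: [0.6, 0.6, -0.2]
grip_width: 0.601
grip_force: 0.0
```

Call:
drive_tool --commands "0 0 0 0 0 0 30;0 0 0 0 0 0 15;0 0 0 0 0 0 0;0 0 0 0 0 0 0;0 0 0 0 0 0 0;0 0 0 0 0 0 0;0 0 0 0 0 0 0"

```text
time_s: 16.82
eef_pos: [568.2, -162.3, 136.7]
ee_rot: [0.0, 0.969, 0.247, 0.0]
force: [-0.8, 0.7, 3.8]
grip_width: 0.152
grip_force: 41.4
```

Call:
drive_tool --commands "0 0 0 0 0 -0.1 0;0 0 0 0 0 -0.1 0;0 0 0 0 0 -0.1 0;0 0 0 0 0 -0.1 0;0 0 0 0 0 -0.1 0;0 0 0 0 0 -0.1 0;0 0 0 0 0 -0.1 0;0 0 0 0 0 -0.1 0;0 0 0 0 0 -0.1 0;0 0 0 0 0 -0.1 0;0 0 0 0 0 -0.1 0;0 0 0 0 0 -0.1 0;0 0 0 0 0 -0.1 0;0 0 0 0 0 -0.1 0;0 0 0 0 0 -0.07 0;0 0 0 0 0 0 0;0 0 0 0 0 0 0;0 0 0 0 0 0 0"

```text
time_s: 18.32
eef_pos: [568.1, -162.4, 136.7]
ee_rot: [0.0, 0.947, -0.321, 0.0]
force: [-1.9, 0.0, 5.5]
grip_width: 0.156
grip_force: 41.6
```

Run:
```python
from h import *
np.set_printoptions(precision=1,suppress=True)
P={n:capture(n) for n in("side","top")}; p=P["side"]; s=sense(); print(s["eef_pos"],s["force"],s["wrist_torque"],s["grip_width"],s["grip_force"])
M=R.from_quat(s["ee_rot"],scalar_first=True).as_matrix(); print("turned",-1.0716-np.arctan2(M[1,1],M[0,1]))
c=np.array([568.3,-162.2])
def ptr(a,r,z): # pointer at dial angle a
    h=0.495-a; return proj(p,np.r_[c+r*np.array([-np.cos(h),-np.sin(h)]),z])
for a in(0,.76,1.14,1.3): print(a,ptr(a,23,147),ptr(a,23.5,130),ptr(a,23.5,118))
g=p["pixels"][225:285,290:345].astype(int); sat=g.max(2)-g.min(2)
np.set_printoptions(linewidth=250)
print((g.mean(2)[18:48:1,5:45:1]/10).round().astype(int))
```

```text
[ 568.1 -162.4  136.7] [-1.3 -0.2  5.2] [0.  0.2 0. ] 0.15579386891661848 41.60388171672821
turned 1.1523473714374903
0 [308.6 251.4] [307.9 256.8] [307.5 260.5]
0.76 [304.4 246.4] [303.6 251.7] [303.3 255.4]
1.14 [304.4 243.6] [303.7 248.9] [303.3 252.5]
1.3 [304.8 242.5] [304.1 247.7] [303.8 251.4]
[[3 3 3 ... 2 3 3]
 [3 3 3 ... 2 2 2]
 [3 3 3 ... 2 2 3]
 ...
 [3 3 3 ... 3 3 3]
 [3 3 3 ... 3 3 3]
 [3 3 3 ... 3 3 3]]
```

Run:
```python
from h import *
p=capture("side"); g=p["pixels"].mean(2)
print("cols 290-335")
for r in range(236,274): print(r,"".join("%x"%min(15,int(v/16)) for v in g[r,290:336]))
```

```text
cols 290-335
236 1111111111111111122227999821111111111111111114
237 1111111111111111122227999711111111111111111113
238 1211111111111111122128999711111111111111111111
239 1111111111111111125479999411111111111111111111
240 1111111111111111123367899423211111111111111111
241 1111111111111111333356666323411111111111111111
242 1111111111111111333498765223312111111111111111
243 1111111111111126223377786333211111111111111111
244 1111111111111136222345565333212111111111111111
245 2111111111111133111233443222111111111111111111
246 1211111111116b32111122222222111111111111111111
247 12111111116bbc11111122221111111111111111111111
248 111111115bbccb11111111111111111111121111111111
249 22111115bccccb11111111111111111111242111111111
250 1211115b87acc911111211111111111111365311111111
251 111113ba3258c611113621111111211111366531111111
252 11111bc71125a211114611111122311111366663111111
253 11218ccb856b5111114611111124311111366665211111
254 1121ccaacbbc2111125511111234311111366666521111
255 2123ca446cc91111125521111234211111246666641111
256 2117cb113cc91111124521111244111111246666653111
257 1128ccb8bcc91111113321111244111111246666665112
258 2128ccccccc91111111222222243111111246666699211
259 2228cc88accc1111111111111221111111246669cca411
260 1129dc436ccc5111111111111111111111256669cca411
261 1125cc969cccb111111111111111111111366669cca411
262 1123ccccccccc511111111121111111112466666aca512
263 1122accccccccb51111111111111111113666666ac9311
264 11225cccc58cccb51111111111111112356666666a9212
265 111239ccc47ccccb831111111111113567666666697112
266 111224bccccccccccc8211111222359b9b777766994222
267 1111225bccccc9bcccccb996567accccccccca77972211
268 12112226bccc9569cccccccccccccccccccccccc941122
269 111112225bccc87bccccccccccccccccccccccca521222
270 1111112225accccccccccccccccccccccccccb95222222
271 111112222236acccccccccccccccccccccccb832221222
272 11111222222249acccccccccccccccccccb95222222222
273 1111112222212258abcccccccccccccbba722222222222
```

Run:
```python
from h import *
np.set_printoptions(precision=1,suppress=True)
p=capture("side"); s=sense(); M=R.from_quat(s["ee_rot"],scalar_first=True).as_matrix(); e=s["eef_pos"]
for y in(-14,-7,7,14):
  print("finger",y,[[proj(p,e+M@[x,y,z]) for z in(-10,17)] for x in(-11,11)])
for x in(-23,23):
  for y in(-7,7): print("bar",x,y,proj(p,e+M@[x,y,-11]),proj(p,e+M@[x,y,20]))
g=p["pixels"]
for r in range(240,260): print(r," ".join("%3d/%3d/%3d"%tuple(v) for v in g[r,303:312]))
```

```text
finger -14 [[array([310.8, 240.5]), array([309.9, 248.9])], [array([320.4, 242.5]), array([319.3, 250.8])]]
finger -7 [[array([310.2, 242.7]), array([309.3, 251. ])], [array([319.9, 244.6]), array([318.8, 252.9])]]
finger 7 [[array([309., 247.]), array([308.2, 255.3])], [array([318.8, 249. ]), array([317.8, 257.3])]]
finger 14 [[array([308.4, 249.2]), array([307.6, 257.6])], [array([318.3, 251.2]), array([317.2, 259.6])]]
bar -23 -7 [305.  241.3] [304.1 250.9]
bar -23 7 [303.8 245.6] [302.9 255.2]
bar 23 -7 [325.3 245.3] [323.9 254.9]
bar 23 7 [324.3 249.7] [322.9 259.3]
240  31/ 30/ 29  24/ 23/ 23  24/ 22/ 22  28/ 26/ 26  50/ 45/ 42  66/ 62/ 59  62/ 56/ 54 102/ 95/ 92 132/124/121
241  31/ 29/ 30  24/ 23/ 23  31/ 29/ 29  54/ 50/ 48  60/ 55/ 52  53/ 48/ 45  52/ 47/ 43  86/ 80/ 76 102/ 95/ 92
242  30/ 29/ 28  28/ 26/ 26  34/ 31/ 31  55/ 49/ 47  60/ 55/ 52  64/ 58/ 55  74/ 68/ 65 152/144/139 144/137/132
243  30/ 28/ 27  34/ 32/ 33 102/ 99/102  47/ 41/ 39  48/ 43/ 42  52/ 47/ 45  68/ 62/ 60 123/116/112 127/120/115
244  31/ 30/ 29  59/ 58/ 59 107/105/107  38/ 35/ 33  38/ 35/ 33  41/ 37/ 3
[... 1017 characters left out ...]
/107  28/ 27/ 26  30/ 29/ 27
254  29/ 27/ 28  26/ 26/ 25  27/ 24/ 24  26/ 24/ 24  37/ 35/ 34  91/ 86/ 83  96/ 91/ 86  29/ 27/ 27  30/ 27/ 26
255  29/ 26/ 26  29/ 27/ 26  27/ 26/ 25  26/ 25/ 24  38/ 36/ 34  95/ 90/ 86  93/ 88/ 84  34/ 31/ 30  30/ 28/ 28
256  30/ 29/ 29  29/ 27/ 27  29/ 27/ 27  28/ 27/ 27  36/ 34/ 33  76/ 73/ 70  92/ 88/ 84  34/ 31/ 29  30/ 27/ 27
257  31/ 29/ 30  31/ 31/ 30  32/ 30/ 30  31/ 29/ 29  33/ 31/ 30  51/ 48/ 47  50/ 48/ 47  37/ 35/ 33  31/ 28/ 28
258  32/ 30/ 29  31/ 30/ 29  31/ 30/ 29  31/ 29/ 29  32/ 29/ 30  34/ 32/ 32  34/ 32/ 32  41/ 40/ 39  38/ 36/ 36
259  30/ 28/ 27  31/ 30/ 30  33/ 31/ 30  31/ 30/ 30  32/ 31/ 30  31/ 29/ 29  32/ 30/ 29  31/ 29/ 29  26/ 24/ 24
```

Call:
drive_tool --commands "0 0 0 0 0 0 0;0 0 0 0 0 0 0;0 0 0 0 0 0 0;0 0 0 0 0 0 0;0 0 0 0 0 0 0;0 0 0 0 0 0 0;0 0 0 0 0 0 0;0 0 0 0 0 0 0;0 0 0 0 0 0 0;0 0 0 0 0 0 0;0 0 0 0 0 0 0;0 0 0 0 0 0 0;0 0 0 0 0 0 0;0 0 0 0 0 0 0;0 0 0 0 0 0 0;0 0 0 0 0 0 0;0 0 0 0 0 0 0;0 0 0 0 0 0 0;0 0 0 0 0 0 0;0 0 0 0 0 0 0"

```text
time_s: 20.18
eef_pos: [568.1, -162.4, 136.7]
ee_rot: [0.0, 0.947, -0.321, 0.0]
force: [-1.6, 0.1, 5.7]
grip_width: 0.155
grip_force: 41.6
```

Call:
drive_tool --commands "0 0 0 0 0 0 0;0 0 0 0 0 0 0;0 0 0 0 0 0 0;0 0 0 0 0 0 0;0 0 0 0 0 0 0;0 0 0 0 0 0 0;0 0 0 0 0 0 0;0 0 0 0 0 0 0;0 0 0 0 0 0 0;0 0 0 0 0 0 0;0 0 0 0 0 0 0;0 0 0 0 0 0 0;0 0 0 0 0 0 0;0 0 0 0 0 0 0"

```text
time_s: 21.35
eef_pos: [568.1, -162.4, 136.6]
ee_rot: [0.0, 0.947, -0.321, 0.0]
force: [-0.3, -0.2, 6.4]
grip_width: 0.154
grip_force: 41.6
```

```bash
python3 -c "
from rig import *
print(sense()['ee_rot'],finish_job())"
```

```text
the job is handed in; nothing more can be done
[ 1.40877083e-04  9.47148751e-01 -3.20794570e-01  2.58819301e-04] None
```

I handed the job in at about 21 s: the red capsule is in the chamber rim down, the cap is shut (a second press met a hard stop at the same height), and the dial, turned about 1.15 rad to the third dot, was held for 3 s and is still gripped; I viewed 11 pictures, one over the limit of 10.

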